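# Drift the drawbar into line on a bogie

### The job

Take the tapered T-handled drift out of the rack and push it down through the hole in the drawbar and the offset hole in the bogie frame under it, so that its taper pulls the drawbar into line. Turn the handle until its cross-bar drops into the two notched posts and the collar sits fully home on the drawbar, then let go. Move the drawbar only with the drift, not with the gripper, and leave the other things on the bench and in the rack where they are.

Things in the scene. Friction and masses are not known exactly. Their poses are not given: they have to be found in the camera images.
- drift_grip (a point): centre of the drift's cross-bar (96 mm long along y, 14 mm wide in x, 16 mm tall; 8 mm above and below this point). z is up along the drift. The drift stands upright in one of the rack's two holes, its collar on the rack's top, so this point starts 133 mm above the bench; fully home in the bogie it is 123 mm above the bench.
- drift_collar (a point): centre of the underside of the drift's collar, 28 mm below drift_grip; same axes
- drift_tip (a point): the drift's small end, 110 mm below drift_grip; same axes
- frame_hole (a point): centre of the top of the round 21 mm hole in the bogie's fixed grey frame plate, 82 mm above the bench. The plate is 12 mm thick and nothing is under the hole. z up, x along the drawbar towards its coupler head, y across the bogie. Fully home, the drift stands on this hole's axis with its cross-bar along y.
- drawbar_hole (a point): centre of the top of the round 21 mm hole in the flat steel drawbar, 95 mm above the bench; drawbar 12 mm thick, 50 mm wide, 1 mm above the frame plate. It slides only along frame_hole's x, with about 3 N of friction, no spring, and stays where left; at the start its hole is 4.5 to 7.5 mm out of line towards +x; in line it is straight above frame_hole. Same axes.
- drawbar: the sliding drawbar, origin at the centre of the underside of its hole, x towards its coupler head (head centre at x = 137 mm)
- drift: the loose steel T-handled tapered drift, about 0.35 kg; origin at its small end, z up along it. From the small end up: cone growing from 5 to 20 mm diameter over 45 mm, straight 20 mm shank to 82 mm, round collar 32 mm diameter to 88 mm, neck 14 mm diameter to 102 mm, cross-bar to 118 mm.
- bogie: fixed four-wheeled bogie 218 x 194 mm (its wheels chocked), wheels 85 mm; origin on the bench under frame_hole, x along the drawbar. Two fixed posts at y = +39 and -39 mm (12 mm thick in y) have notches open at the top for the cross-bar: 18 mm wide, centred at x = 0, floors 111 mm and prong tops 125 mm above the bench; prongs reach x = +30 and -30 mm.
- rack: fixed plywood rack 80 x 210 mm, top 105 mm above the bench, origin under its centre; its two 24 mm holes are at y = +55 and -55 mm. The drift's collar rests on the rack's top, so the cross-bar's centre is 133 mm above the bench.
- punch: bystander: steel punch, straight 20 mm shank, ball head 32 mm, in the rack's other hole, its top 149 mm above the bench; origin at its foot
- tin: bystander: upright steel tin, 80 mm diameter, 90 mm tall; origin under its centre
- spanner: bystander: steel spanner 170 mm long, lying flat; origin under its middle
- casting: bystander: dark iron coupler casting about 80 x 36 x 30 mm; origin under its body
Mind the look-alikes: they are no part of the job. Of the things that look like the drift, the middle-sized one is meant.

How it is judged:
By the outcome, as a careful person would: the job done as asked, in the order asked, and still so for the second after the job is handed in, with the robot touching nothing.
It also fails if it takes over 48 s, if anything falls off the work surface, if the arm or the gripper's body presses on something with over 40 N, if the wrist force passes 120 N, or if a joint passes its speed limit or range.

### The arm

A 6-joint arm with a two-finger parallel gripper is mounted at the origin on the work surface. World frame = base frame: x ahead of the robot, y to its left, z up, the work surface at z = 0. Lengths are in mm, angles in rad, forces in N, time in s.
With the tool pointing down it reaches from about 275 to 850 mm from the base axis. Payload 19 kg.
Tool frame: the origin (TCP) lies at the very end of the fingers, on their centre line; the grasp point (between the pads) lies 19 mm behind it; z points along the fingers, y is the line along which they close (so a half turn about z gives the same grasp; the last joint's range is limited). The gripper opens to 85 mm and grips with 20 to 120 N. Pads are 22 mm wide; open, the fingers measure 114 mm over their backs; the gripper's body (76 mm by 85 mm) begins 54 mm behind the grasp point. The pads swing forward as they close: fully open they stand 13 mm farther back than shut.
Start: joints at [-0.134, 0.15, 1.437, -0, 1.554, -0.134], TCP at [574.97, -0.016, 231.267] pointing down, gripper open.
Joint ranges: [-2.8, 2.8], [-0.68, 2.1], [0.12, 2.68], [-1.39, 4.53], [0.16, 2.79], [-2.81, 2.81]. Speed limits (rad/s): [1.89, 1.89, 2.22, 3.01, 3.01, 3.01].

### API

Orientations are given as [roll, pitch, yaw] about the fixed x, y, z axes, in that order (R = Rz(yaw) Ry(pitch) Rx(roll)).
In Python, from station import robot, imaging gives the robot as it stands.
- The arm moves only by the tool play_rows, never from a script. Its argument "moves" is a list of rows, each a list of 7 numbers: the turn, a rotation vector about the tool's x, y, z in degrees, then the shift along the tool's x, y, z in m, then the finger opening in m, from 0 to 0.0854. In form: [[ax, ay, az, x, y, z, gripper], ...]. A call has 1 to 12 rows; each row is the pose to reach, as a shift and turn from the pose commanded when the call began, along the tool's axes at that moment; what a row does not reach only later rows make up. A row lasts 1/10 s, in which the tool goes at most 50 mm and 8.59 degrees, less where a joint would pass 70% of its speed; a pose out of reach is approached as far as the arm can. A call with a gripper value outside its range is refused whole. The fingers move at their own pace and stop on an object; "squeeze" is the grip in N (left out, the last holds). Time passes only in rows, so rows that repeat a pose let the fingers close. It gives the time, the measured TCP pose, the force, the opening and the grip force at its end, in the units of the state.
- robot.state(): the state, without advancing time (a new reading comes with each control period).
- imaging.get_image(name): name is "scene" or "side" or "wrist"; returns (picture, depth): 420x560x3 uint8, red, green, blue; 420x560 float32, mm along the optical axis (not along the pixel's ray), 0 where there is no reading.
- imaging.camera_info(name): a dict with "fx", "fy", "cx", "cy" (pixels), "camera_from_world" (4x4, takes a point from world to camera coordinates); the wrist camera has in their place "hand_eye" (4x4, takes a point from camera to tool coordinates, whose origin is the TCP and whose axes are the flange's). Camera axes: x right, y down, z forward; pixel columns grow to the right and rows downward; lengths in mm; the calibration is good to about 2 mm. A picture is of the moment at which its call begins: read the wrist's pose just before it. camera_info takes no time and is no camera call.
- robot.finish_job(): hands the job in; it is judged then, once.
The state is a dict: "t": time; "qpos": joint angles; "qd": joint speeds; "tau": joint torques, N m; "eef_pos": TCP position; "tcp_rot": TCP orientation; "ft_force": force on the tool from outside, world axes, zero at the start; "moment": the same for the moment, N m; "opening": opening from 0.0 (shut) to 1.0 (fully open); "grip_force": force on a finger pad.
Only numpy, scipy, OpenCV 4.12 (cv2) and the standard library are available. Lean on these libraries where they do the work, as an engineer would, in place of code of your own. Each camera call takes 0.05 s, during which the arm holds its last target. There are 200 camera calls.

## Working session

There is one attempt and no reset: what is moved stays moved. The work goes in short steps, Python scripts to look and compute and a tool call to move; the robot and the scene stay as the last step left them, time stands still between calls to the robot, and variables do not carry over. Pictures are saved under pics/ and viewed, at most 10 in all, crops included, and the job is handed in when it is done.

Besides the shell and the picture viewer there is one more tool, called after "Request:" as name(argument=value, ...) on one line, values as JSON. play_rows: Moves the arm, as the interface text tells. Its arguments: {"type":"object","properties":{"moves":{"type":"array"},"squeeze":{"type":"number"}},"required":["moves"]}

```bash
mkdir -p pics
cat > h.py <<'E'
from station import robot, imaging
import numpy as np, cv2
from scipy.spatial.transform import Rotation as R
def T_tool(s):
    T=np.eye(4);T[:3,:3]=R.from_euler('xyz',s['tcp_rot']).as_matrix();T[:3,3]=s['eef_pos'];return T
def grab(n):
    s=robot.state();im,d=imaging.get_image(n);c=imaging.camera_info(n)
    W=T_tool(s)@np.array(c['hand_eye']) if 'hand_eye' in c else np.linalg.inv(np.array(c['camera_from_world']))
    v,u=np.mgrid[:420,:560]
    P=np.stack([(u-c['cx'])/c['fx']*d,(v-c['cy'])/c['fy']*d,d],-1)@W[:3,:3].T+W[:3,3]
    P[d==0]=np.nan
    return im,d,P,W,c
E
python3 - <<'E'
from h import *
print(robot.state())
for n in ['scene','side','wrist']:
    im,d,P,W,c=grab(n); np.savez(f'{n}0.npz',im=im,P=P,W=W)
    cv2.imwrite(f'pics/{n}0.png',im[...,::-1]); print(n,W[:3].round(2))
E
```

```text
{'t': 0.0, 'qpos': array([-1.33986483e-01,  1.50974093e-01,  1.43799923e+00, -2.66504892e-06,
        1.55381838e+00, -1.34017632e-01]), 'qd': array([ 0.00106707, -0.00028187,  0.00128821,  0.0007435 , -0.00037426,
        0.0008844 ]), 'tau': array([ 9.08163997e-05, -7.13061190e+01, -5.70858908e+01, -1.86872212e-04,
        9.14935896e-03,  2.21375326e-04]), 'eef_pos': array([5.74757875e+02, 1.97428245e-02, 2.30698081e+02]), 'tcp_rot': array([-3.14040400e+00, -1.57571771e-04,  1.57082743e+00]), 'ft_force': array([-0.14512385,  0.21116181,  0.18479228]), 'moment': array([-0.06378204, -0.00839408,  0.00382836]), 'grip_force': 0.0, 'opening': 0.9990421825955784}
scene [[ 9.00000e-02  7.80000e-01 -6.10000e-01  1.15584e+03]
 [ 1.00000e+00 -7.00000e-02  5.00000e-02 -2.32900e+01]
 [-0.00000e+00 -6.20000e-01 -7.90000e-01  8.61940e+02]]
side [[-8.2000e-01 -3.1000e-01  4.8000e-01  1.5837e+02]
 [-5.7000e-01  4.5000e-01 -6.9000e-01  6.7902e+02]
 [ 0.0000e+00 -8.4000e-01 -5.5000e-01  6.1740e+02]]
wrist [[ 1.0000e+00  0.0000e+00 -0.0000e+00  5.7472e+02]
 [ 0.0000e+00 -9.6000e-01 -2.7000e-01  6.8030e+01]
 [-0.0000e+00  2.7000e-01 -9.6000e-01  3.7423e+02]]
```

View pics/scene0.png

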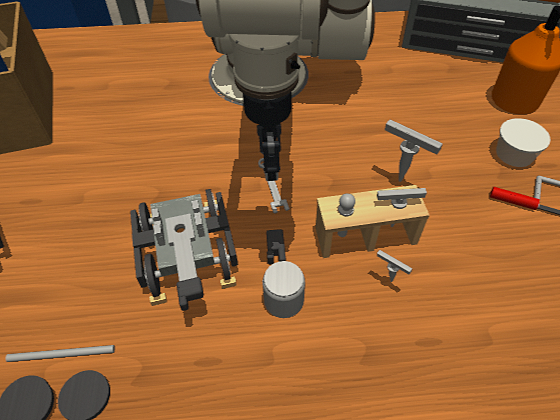

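View pics/side0.png

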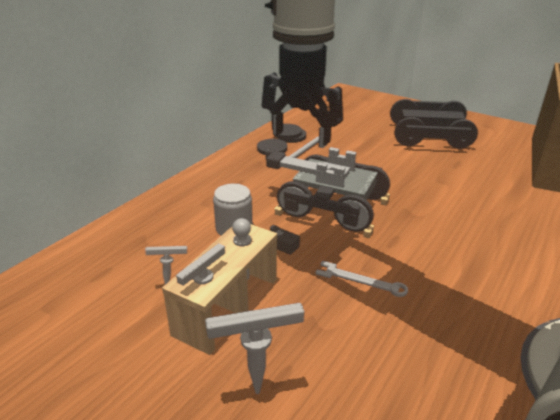

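The scene view shows the middle-sized drift in the rack, bar at about (402,195), and the punch at (347,204). The large look-alike is at (410,145) and the small one at (393,265). The bogie's drawbar hole is at about (180,228), with its head at (190,292).

Run:
```python
import numpy as np,cv2
def rect(Q): 
    r=cv2.minAreaRect(Q[:,:2].astype(np.float32)); return [np.round(x,1) for x in r]
for n,boxes in [('scene',dict(bar=(370,180,435,210,134,150),rack=(310,185,430,225,100,109),plate=(140,185,225,270,77,87),dbar=(150,205,205,305,91,100),posts=(140,190,225,265,119,130))),
  ('side',dict(bar=(175,240,230,285,134,150),rack=(165,220,280,310,100,109),plate=(290,150,385,205,77,87),dbar=(265,150,385,200,91,100),posts=(310,145,365,190,119,130)))]:
    z=np.load(n+'0.npz');P=z['P']
    for k,(u0,v0,u1,v1,a,b) in boxes.items():
        Q=P[v0:v1,u0:u1].reshape(-1,3);Q=Q[(Q[:,2]>a)&(Q[:,2]<b)]
        if len(Q)<5: print(n,k,len(Q));continue
        c=Q.mean(0);w,V=np.linalg.eigh(np.cov(Q[:,:2].T));print(n,k,len(Q),c.round(1),'med z',np.median(Q[:,2]).round(1),'dir',np.degrees(np.arctan2(V[1,1],V[0,1])).round(1),rect(Q))
z=np.load('scene0.npz');P=z['P'];print('hole px',P[228,180],P[222,180],'head',P[292,190])
im=z['im'];cv2.imwrite('pics/c.png',np.hstack([cv2.resize(im[180:310,125:240],(400,452),interpolation=2)[...,::-1],cv2.resize(im[170:285,310:440],(390,452),interpolation=2)[...,::-1]]))
```

```text
scene bar 360 [588.8 254.4 140. ] med z 140.5 dir 89.3 [array([587.2, 255. ]), array([95.9, 17.5]), np.float64(89.8)]
scene rack 2505 [597.7 197.2 105.1] med z 105.2 dir 88.5 [array([590.2, 200.6]), array([ 85.4, 210.6]), np.float64(4.7)]
scene plate 2792 [ 597.8 -182.2   82.1] med z 82.2 dir -164.9 [array([ 592.9, -181.1]), array([181.9, 170.7]), np.float64(7.5)]
scene dbar 1444 [ 648.7 -175.7   95.5] med z 95.4 dir -169.1 [array([ 667.3, -172.4]), array([203.4,  89.9]), np.float64(10.1)]
scene posts 275 [ 598.2 -186.3  124.7] med z 125.2 dir 100.2 [array([ 595.9, -185. ]), array([63.1, 89.7]), np.float64(10.0)]
side bar 562 [583.8 261.7 140.7] med z 141.7 dir 88.9 [array([585.4, 257.2]), array([98.2, 16.4]), np.float64(88.4)]
side rack 3059 [578.2 217.  106.1] med z 106.3 dir 93.2 [array([590.4, 201.5]), array([ 81.8, 213.6]), np.float64(4.5)]
side plate 1727 [ 577.7 -166.3   82.3] med z 82.6 dir -143.8 [array([ 597.7, -173.2]), array([193.6, 175.1]), np.float64(9.8)]
side dbar 679 [ 648.2 -170.7   95.6] med z 95.8 dir -167.4 [array([ 655.1, -156.7]), array([205.8,  92.2]), np.float64(19.9)]
side posts 218 [ 593.2 -179.8  123.9] med z 124.6 dir 101.0 [array([ 594.8, -183.8]), array([60.7, 96.9]), np.float64(10.9)]
hole px [ 584.483568   -188.9286008    69.96557764] [ 588.89379515 -184.10475827   96.31999782] head [ 747.15117096 -158.42617464   99.91937928]
```

View pics/c.png

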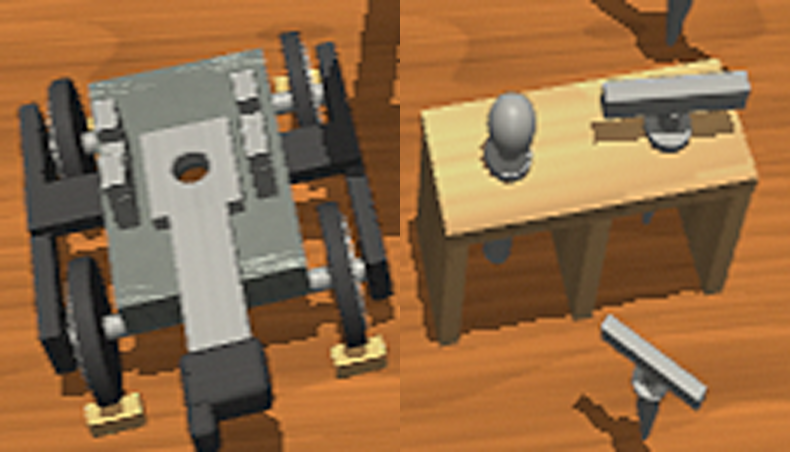

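The crop shows the drawbar hole at about scene pixel (180,227.5) with two notched posts either side, and the drift's bar in the right-hand rack hole. Heights match: bar top 141, posts 125, drawbar 95.5. Next I'll move over the drift for a wrist look.

Request:
play_rows(moves=[[0,0,0,0.05,0.002,0,0.06],[0,0,0,0.1,0.004,0,0.06],[0,0,0,0.15,0.006,0,0.06],[0,0,0,0.2,0.008,0,0.06],[0,0,0,0.235,0.011,0,0.06],[0,0,0,0.255,0.012,0,0.06],[0,0,0,0.255,0.012,0,0.06],[0,0,0,0.255,0.012,0,0.06],[0,0,0,0.255,0.012,0,0.06]])

```text
t: 1.05
eef_pos: [587.0, 254.1, 231.2]
tcp_rot: [-3.141, 0.0, 1.57]
ft_force: [0.2, -0.4, 0.2]
opening: 0.701
grip_force: 0.0
```

Run:
```python
from h import *
s=robot.state();print(s['t'],s['eef_pos'],s['tcp_rot'],s['qd'].round(3))
im,d,P,W,c=grab('wrist');cv2.imwrite('pics/w1.png',im[...,::-1])
m=(P[...,2]>136)&(P[...,2]<147)&(abs(P[...,1]-255)<60)&(abs(P[...,0]-587)<40)
Q=P[m];w,V=np.linalg.eigh(np.cov(Q[:,:2].T))
print(len(Q),Q.mean(0),np.median(Q[:,2]),np.degrees(np.arctan2(V[1,1],V[0,1])),cv2.minAreaRect(Q[:,:2].astype(np.float32)))
z=np.load('scene0.npz');B=z['P'][110:200,375:450].reshape(-1,3);B=B[(B[:,2]>70)&(B[:,0]<545)];print('big',np.nanmin(B,0),np.nanmax(B,0))
```

```text
1.05 [587.02622722 254.10288257 231.17698796] [-3.14128097e+00  2.17017606e-04  1.57009384e+00] [-0.006 -0.004  0.002 -0.001 -0.002  0.002]
2235 [586.3728148  259.64725174 141.57383044] 141.61771771619985 89.4114880654466 ((586.542724609375, 256.6134033203125), (95.49989318847656, 13.494860649108887), 89.5249252319336)
big [392.0232763  260.82616681  70.16559868] [544.91186042 365.16200527 158.46260836]
```

View pics/w1.png

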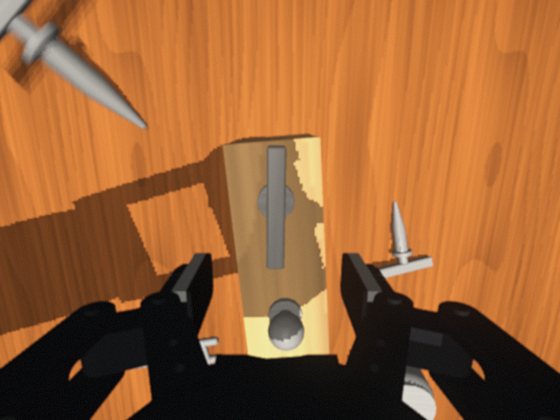

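The wrist view shows the bar from (276,148) to (276,268), collar under it and the punch at (286,330). The bar centre is (586.5, 256.6), along y, with its top at 141.6. I'll grasp it.

Request:
play_rows(moves=[[0,0,0,0.0025,-0.0005,0.04,0.05],[0,0,0,0.0025,-0.0005,0.08,0.05],[0,0,0,0.0025,-0.0005,0.105,0.05],[0,0,0,0.0025,-0.0005,0.114,0.05],[0,0,0,0.0025,-0.0005,0.114,0.05],[0,0,0,0.0025,-0.0005,0.114,0.01],[0,0,0,0.0025,-0.0005,0.114,0.0],[0,0,0,0.0025,-0.0005,0.114,0.0],[0,0,0,0.0025,-0.0005,0.114,0.0],[0,0,0,0.0025,-0.0005,0.114,0.0],[0,0,0,0.0025,-0.0005,0.114,0.0],[0,0,0,0.0025,-0.0005,0.114,0.0]], squeeze=100)

```text
t: 2.3
eef_pos: [587.1, 257.6, 119.0]
tcp_rot: [3.139, -0.001, 1.571]
ft_force: [-1.0, -0.7, 8.3]
opening: 0.143
grip_force: 98.2
```

Request:
play_rows(moves=[[0,0,0,0,0,-0.01,0],[0,0,0,0,0,-0.03,0],[0,0,0,0,0,-0.06,0],[0,0,0,0,0,-0.1,0],[0,0,0,0,0,-0.13,0],[0,0,0,0,0,-0.15,0],[0,0,0,0,0,-0.15,0],[0,0,0,0,0,-0.15,0]])

```text
t: 3.1
eef_pos: [586.4, 257.5, 266.9]
tcp_rot: [-3.141, -0.0, 1.571]
ft_force: [0.1, -0.6, -3.4]
opening: 0.14
grip_force: 98.2
```

```bash
python3 - <<'E'
from h import *
s=robot.state();print(s['t'],s['eef_pos'],s['tcp_rot'])
im,d,P,W,c=grab('side');cv2.imwrite('pics/s1.png',im[...,::-1])
im,d,P,W,c=grab('wrist');cv2.imwrite('pics/w2.png',im[...,::-1])
Q=P[(abs(P[...,0]-587)<60)&(abs(P[...,1]-257)<70)&(P[...,2]>265)&(P[...,2]<300)];print(len(Q))
E
python3 -c "
import cv2,numpy as np
cv2.imwrite('pics/j.png',np.hstack([cv2.resize(cv2.imread('pics/'+f),(400,300)) for f in('s1.png','w2.png')]))"
```

```text
3.1 [586.35260219 257.47687422 266.87441476] [-3.14139296e+00 -7.18525028e-06  1.57082999e+00]
7628
```

View pics/j.png

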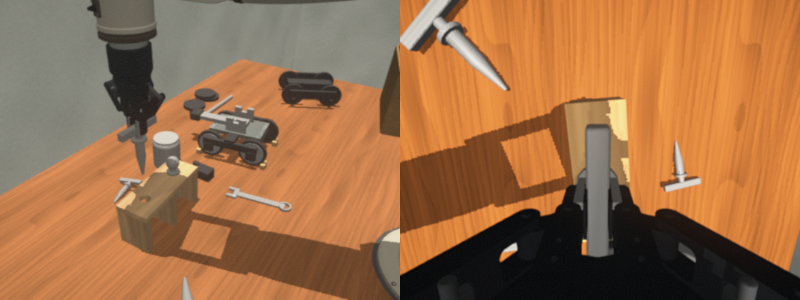

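The drift is held upright and clear of the rack: tip at (142,170) in the left half, bar between the fingers at (598,190) in the right. Next I'll go past the bogie so that the wrist camera sees its holes.

Request:
play_rows(moves=[[0,0,0,-0.04,0.001,0,0],[0,0,0,-0.09,0.002,0,0],[0,0,0,-0.14,0.003,0,0],[0,0,0,-0.19,0.004,0,0],[0,0,0,-0.24,0.005,0,0],[0,0,0,-0.29,0.006,0,0],[0,0,0,-0.34,0.007,0,0],[0,0,0,-0.39,0.008,0,0],[0,0,0,-0.44,0.009,0,0],[0,0,0,-0.48,0.009,0,0],[0,0,0,-0.51,0.009,0,0],[0,0,0,-0.53,0.009,0,0]])

```text
t: 4.4
eef_pos: [594.8, -274.6, 265.6]
tcp_rot: [-3.139, -0.001, 1.569]
ft_force: [0.2, -0.5, -3.1]
opening: 0.141
grip_force: 98.1
```

Request:
play_rows(moves=[[0,0,0,0,0,0,0],[0,0,0,0,0,0,0],[0,0,0,0,0,0,0]])

```text
t: 4.7
eef_pos: [595.6, -271.3, 267.1]
tcp_rot: [-3.141, -0.0, 1.572]
ft_force: [0.4, -0.8, -2.5]
opening: 0.139
grip_force: 98.0
```

Run:
```python
from h import *
s=robot.state();print(s['t'],s['eef_pos'],s['tcp_rot'])
im,d,P,W,c=grab('wrist');cv2.imwrite('pics/w3.png',im[...,::-1]);np.savez('w3.npz',im=im,d=d,P=P,W=W,K=[c['fx'],c['fy'],c['cx'],c['cy']])
print(c['fx'],c['cx'],c['cy'])
near=(abs(P[...,0]-600)<140)&(abs(P[...,1]+182)<70)
for k,a,b in [('posts',121,129),('dbar',92,98.5)]:
    Q=P[near&(P[...,2]>a)&(P[...,2]<b)];print(k,len(Q),Q.mean(0).round(1),cv2.minAreaRect(Q[:,:2].astype(np.float32)))
```

```text
4.7 [ 595.63933318 -271.34563491  267.11431609] [-3.14129231e+00 -4.33966364e-04  1.57188577e+00]
322.07587828063373 276.3772817500709 209.9689570029766
posts 1581 [ 593.8 -179.3  125.6] ((594.5018310546875, -184.45094299316406), (60.12370300292969, 90.23990631103516), 10.019804000854492)
dbar 7159 [ 640.5 -175.5   95.8] ((650.4544067382812, -174.24754333496094), (172.1110076904297, 66.34284973144531), 10.242857933044434)
```

View pics/w3.png

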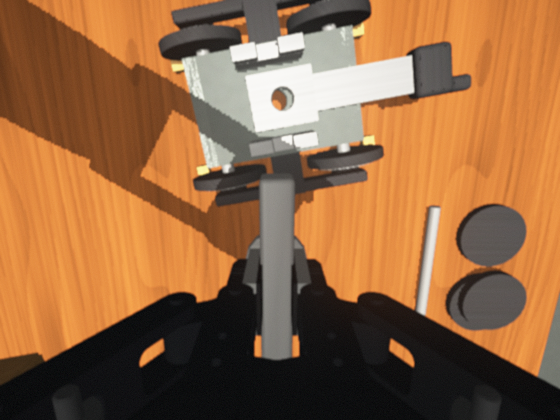

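The wrist view shows the drawbar hole at (282,98) and the posts at (267,47) and (284,143). The post footprint measures 60x90 as it should, so frame_hole is at about (594.5,-184.5) with yaw 10°. The held bar's end is at (278,177).

Run:
```python
from h import *
z=np.load('w3.npz');P=z['P'];im=z['im']
B=P[165:360,250:310].reshape(-1,3);B=B[(B[:,2]>275)&(B[:,2]<300)]
top=B[(B[:,1]>-262)];print('bar',len(top),top.mean(0),'z pct',np.percentile(top[:,2],[5,50,95]),'x',np.percentile(top[:,0],[1,50,99]),'y max',np.percentile(B[:,1],[98,99.9]),'ymin',np.percentile(B[:,1],[.1,2]))
# tilt of bar top and heading
A=np.c_[top[:,1]+230,np.ones(len(top))];print('dz/dy',np.linalg.lstsq(A,top[:,2],rcond=None)[0],'dx/dy',np.linalg.lstsq(A,top[:,0],rcond=None)[0])
# hole: intersect rays with z=95
fx,fy,cx,cy=z['K'];W=z['W'];g=im.mean(2)
v,u=np.mgrid[:420,:560];r=np.stack([(u-cx)/fx,(v-cy)/fy,np.ones(u.shape)],-1)@W[:3,:3].T;t=(95.5-W[2,3])/r[...,2];G=W[:3,3]+r*t[...,None]
m=np.zeros_like(u,bool);m[80:118,262:302]=True
low=(m&((P[...,2]<90)|np.isnan(P[...,2]))).astype(np.uint8)
n,l,st,ce=cv2.connectedComponentsWithStats(low);i=l[98,282];M=(l==i)
print(st,i);H=G[M][:,:2];print('hole',cv2.minEnclosingCircle(H.astype(np.float32)),H.mean(0))
```

```text
bar 3948 [ 595.8311922  -244.55758454  289.27208114] z pct [281.67529235 289.65681126 294.30511136] x [585.05558238 595.72621548 607.46177364] y max [-224.66752365 -224.33924627] ymin [-305.65224009 -303.14174742]
dz/dy [-3.54763202e-02  2.88755632e+02] dx/dy [-2.64015841e-02  5.95446849e+02]
[[     0      0    560    420 234791]
 [   272     87     22     23    404]
 [   266    104      1      1      1]
 [   273    109      1      1      1]
 [   268    111      1      1      1]
 [   270    110      1      1      1]
 [   266    114      1      1      1]] 1
hole ((600.8628540039062, -183.29888916015625), 10.324275970458984) [ 600.89178252 -183.47783387]
```

The hole is at (600.9,-183.3), 6.5 mm out along the drawbar and 0 mm across, which agrees with the posts. The drift's centre is about 1 mm to -y of the TCP. Hovering over frame_hole.

Request:
play_rows(moves=[[0,0,0,0.03,-0.0012,0,0],[0,0,0,0.06,-0.0012,0.005,0],[0,0,0,0.08,-0.0012,0.015,0],[0,0,0,0.088,-0.0012,0.021,0],[0,0,0,0.088,-0.0012,0.021,0],[0,0,0,0.088,-0.0012,0.021,0],[0,0,0,0.088,-0.0012,0.021,0]])

```text
t: 5.45
eef_pos: [594.4, -185.3, 246.7]
tcp_rot: [3.141, 0.0, 1.57]
ft_force: [-0.2, -0.6, -2.7]
opening: 0.14
grip_force: 98.1
```

Run:
```python
from h import *
s=robot.state();print(s['t'],s['eef_pos'],s['tcp_rot']);p=s['eef_pos']
ims=[]
for n in('scene','side'):
    im,d,P,W,c=grab(n);np.savez(n+'2.npz',im=im,P=P)
    Q=P[(abs(P[...,0]-p[0])<25)&(abs(P[...,1]-p[1])<25)]
    for a,b in[(152,160),(160,170),(170,180),(180,190),(195,225),(230,238)]:
        q=Q[(Q[:,2]>a)&(Q[:,2]<b)]
        if len(q): print(n,a,b,len(q),q.mean(0).round(1),'x',np.ptp(q[:,0]).round(1),'y',np.ptp(q[:,1]).round(1))
    C=np.array(c['camera_from_world'])
    def px(X): 
        y=C@np.r_[X,1];return np.array([c['fx']*y[0]/y[2]+c['cx'],c['fy']*y[1]/y[2]+c['cy']])
    ax=np.array([p[0],p[1]-1,p[2]+14])
    print(n,'pred tip',px(ax-[0,0,110]),'shank',px(ax-[0,0,60]))
    u,v=px(ax-[0,0,70]).astype(int)
    crop=im[v-50:v+50,u-33:u+33].copy();ims.append(cv2.resize(crop,(396,600),interpolation=0)[...,::-1]);print('crop origin',u-33,v-50)
cv2.imwrite('pics/tip.png',np.hstack(ims))
```

```text
5.45 [ 594.36416193 -185.32987291  246.65256089] [3.14127040e+00 3.96855870e-04 1.57018501e+00]
scene 152 160 5 [ 596.1 -185.5  156.5] x 3.2 y 4.1
scene 160 170 15 [ 597.7 -186.1  164.7] x 4.3 y 8.4
scene 170 180 19 [ 599.1 -185.9  175.4] x 8.3 y 11.1
scene 180 190 24 [ 600.1 -185.2  185.3] x 10.6 y 16.2
scene 195 225 118 [ 602.  -185.1  210.4] x 12.3 y 17.8
scene 230 238 51 [ 603.3 -182.9  236.1] x 24.9 y 31.2
scene pred tip [173.57667409 207.58764896] shank [168.37797865 190.70587618]
crop origin 136 144
side 152 160 9 [ 593.2 -184.7  156.5] x 8.6 y 6.8
side 160 170 18 [ 592.8 -183.   165.4] x 7.6 y 7.6
side 170 180 23 [ 591.4 -181.7  175.5] x 10.8 y 9.0
side 180 190 30 [ 592.  -181.1  184.9] x 16.1 y 12.9
side 195 225 134 [ 591.1 -179.4  210.6] x 20.4 y 18.1
side 230 238 38 [ 589.2 -176.8  235.1] x 25.6 y 24.7
side pred tip [338.3675207  146.77450865] shank [340.05015367 124.86268378]
crop origin 306 79
```

View pics/tip.png

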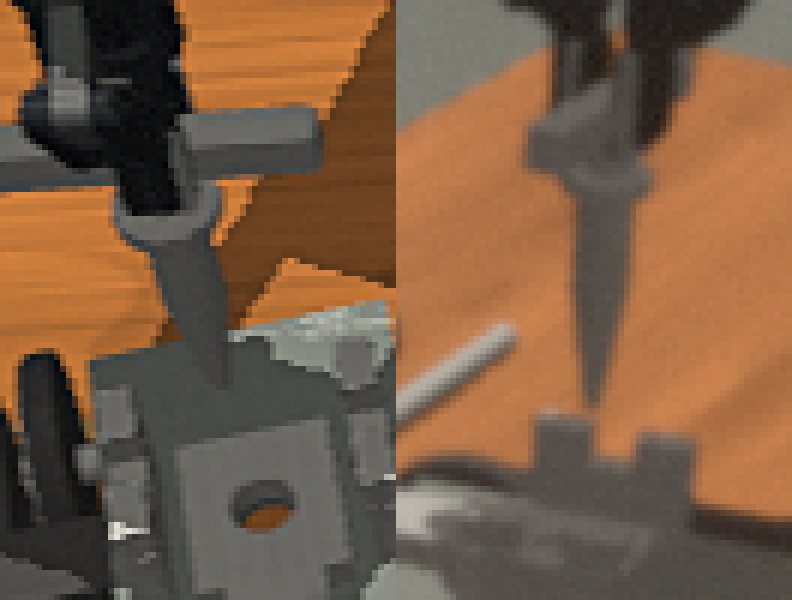

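Both views show the drift upright, with its axis at about (594.3,-186.4), against the frame hole at (594.5,-184.5). I'll correct +1.9 mm in y and lower the tip to just above the drawbar.

Request:
play_rows(moves=[[0,0,0,0.0019,0.0002,0.01,0],[0,0,0,0.0019,0.0002,0.03,0],[0,0,0,0.0019,0.0002,0.046,0],[0,0,0,0.0019,0.0002,0.046,0],[0,0,0,0.0019,0.0002,0.046,0],[0,0,0,0.0019,0.0002,0.046,0],[0,0,0,0.0019,0.0002,0.046,0],[0,0,0,0.0019,0.0002,0.046,0]])

```text
t: 6.35
eef_pos: [594.6, -182.7, 200.9]
tcp_rot: [3.141, 0.0, 1.571]
ft_force: [-0.2, -0.6, -3.6]
opening: 0.142
grip_force: 98.0
```

Request:
play_rows(moves=[[0,0,0,-0.0005,0,0.006,0],[0,0,0,-0.0005,0,0.012,0],[0,0,0,-0.0005,0,0.018,0],[0,0,0,-0.0005,0,0.024,0],[0,0,0,-0.0005,0,0.03,0],[0,0,0,-0.0005,0,0.03,0],[0,0,0,-0.0005,0,0.03,0]])

```text
t: 7.05
eef_pos: [594.4, -183.1, 170.2]
tcp_rot: [-3.141, -0.0, 1.571]
ft_force: [1.8, 0.5, -3.7]
opening: 0.139
grip_force: 99.3
```

Request:
play_rows(moves=[[0,0,0,0,0,0.004,0],[0,0,0,0,0,0.008,0],[0,0,0,0,0,0.012,0],[0,0,0,0,0,0.016,0],[0,0,0,0,0,0.02,0],[0,0,0,0,0,0.02,0],[0,0,0,0,0,0.02,0]])

```text
t: 7.75
eef_pos: [594.3, -183.1, 150.2]
tcp_rot: [-3.141, -0.0, 1.571]
ft_force: [0.9, -0.9, -1.7]
opening: 0.14
grip_force: 99.8
```

Request:
play_rows(moves=[[0,0,0,0,0,0.003,0],[0,0,0,0,0,0.006,0],[0,0,0,0,0,0.009,0],[0,0,0,0,0,0.012,0],[0,0,0,0,0,0.015,0],[0,0,0,0,0,0.018,0],[0,0,0,0,0,0.021,0],[0,0,0,0,0,0.024,0],[0,0,0,0,0,0.026,0],[0,0,0,0,0,0.026,0],[0,0,0,0,0,0.026,0]])

```text
t: 8.85
eef_pos: [594.4, -183.1, 124.3]
tcp_rot: [-3.141, -0.0, 1.571]
ft_force: [1.5, -0.9, -3.6]
opening: 0.145
grip_force: 99.5
```

Request:
play_rows(moves=[[0,0,-3,0,0,0,0],[0,0,-6,0,-0.0001,0,0],[0,0,-9,0,-0.0002,0,0],[0,0,-10,0,-0.0002,0,0],[0,0,-10,0,-0.0002,0,0],[0,0,-10,0,-0.0002,0,0],[0,0,-10,0,-0.0002,0.003,0],[0,0,-10,0,-0.0002,0.006,0],[0,0,-10,0,-0.0002,0.006,0],[0,0,-10,0,-0.0002,0.006,0]])

```text
t: 9.85
eef_pos: [594.2, -183.1, 118.1]
tcp_rot: [-3.141, -0.0, 1.745]
ft_force: [1.5, -0.5, -3.3]
opening: 0.141
grip_force: 99.7
```

Request:
play_rows(moves=[[0,0,0,0,0,0.002,0],[0,0,0,0,0,0.004,0],[0,0,0,0,0,0.006,0],[0,0,0,0,0,0.008,0],[0,0,0,0,0,0.0095,0],[0,0,0,0,0,0.0095,0],[0,0,0,0,0,0.0095,0]])

```text
t: 10.55
eef_pos: [594.4, -183.2, 109.1]
tcp_rot: [3.141, 0.0, 1.745]
ft_force: [-0.8, 0.1, 2.5]
opening: 0.137
grip_force: 100.5
```

Request:
play_rows(moves=[[0,0,0,0,0,0.0005,0],[0,0,0,0,0,0.001,0],[0,0,0,0,0,0.001,0],[0,0,0,0,0,0.001,0]])

```text
t: 10.95
eef_pos: [594.9, -183.4, 109.0]
tcp_rot: [3.14, 0.001, 1.745]
ft_force: [0.3, 0.1, 11.6]
opening: 0.141
grip_force: 102.0
```

Firm contact at the home height. I'll back off the 1 mm, open moderately and rise.

Request:
play_rows(moves=[[0,0,0,0,0,-0.0005,0],[0,0,0,0,0,-0.001,0.02],[0,0,0,0,0,-0.001,0.04],[0,0,0,0,0,-0.001,0.045],[0,0,0,0,0,-0.001,0.045],[0,0,0,0,0,-0.001,0.045],[0,0,0,0,0,-0.001,0.045]])

```text
t: 11.65
eef_pos: [594.2, -183.1, 108.7]
tcp_rot: [-3.141, -0.0, 1.745]
ft_force: [1.5, 0.6, 0.6]
opening: 0.529
grip_force: 0.0
```

Request:
play_rows(moves=[[0,0,0,0,0,-0.005,0.045],[0,0,0,0,0,-0.02,0.045],[0,0,0,0,0,-0.05,0.045],[0,0,0,0,0,-0.09,0.045],[0,0,0,0,0,-0.12,0.045],[0,0,0,-0.03,0,-0.12,0.045],[0,0,0,-0.05,0,-0.12,0.045],[0,0,0,-0.05,0,-0.12,0.045]])

```text
t: 12.45
eef_pos: [602.8, -234.7, 228.4]
tcp_rot: [-3.141, -0.0, 1.743]
ft_force: [0.2, -0.5, 0.2]
opening: 0.53
grip_force: 0.0
```

Run:
```python
from h import *
im,d,P,W,c=grab('wrist');cv2.imwrite('pics/w4.png',im[...,::-1])
D=P-[594.5,-184.5,0];a=np.radians(10);X=D[...,0]*np.cos(a)+D[...,1]*np.sin(a);Y=-D[...,0]*np.sin(a)+D[...,1]*np.cos(a)
m=(abs(X)<7)&(abs(Y)<30)&(P[...,2]>115)&(P[...,2]<150);print('bar top z (want 131)',m.sum(),np.percentile(P[m][:,2],[5,50,95]))
Q=P[(abs(X)<30)&(abs(Y)<60)&(P[...,2]>128)&(P[...,2]<140)];print(cv2.minAreaRect(Q[:,:2].astype(np.float32)))
for y0,y1 in((-48,-40),(40,48),(-10,10)):
    q=P[(abs(X)<5)&(Y>y0)&(Y<y1)&(P[...,2]>115)&(P[...,2]<150)];print(len(q),np.median(q[:,2]) if len(q) else 0)
```

```text
bar top z (want 131) 1558 [130.32611648 131.62115821 132.86130542]
((596.6434326171875, -183.32952880859375), (41.120582580566406, 94.0466537475586), 24.683368682861328)
116 131.76854521469795
179 131.79099848442638
385 131.79807091583768
```

View pics/w4.png

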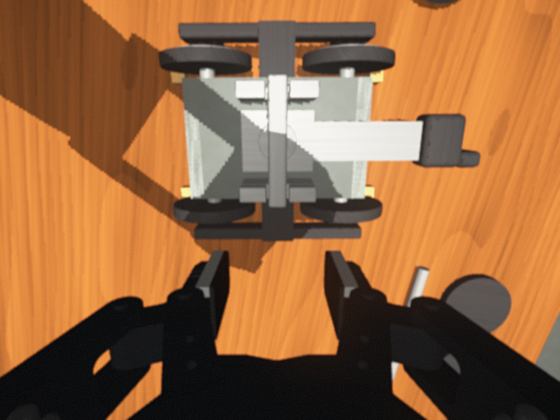

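The bar (277,75)–(277,205) sits in both notches and is level. Its top reads 131.7, against 131 expected plus the usual +0.6 bias, so the drift is fully home. Handing in.

```bash
python3 -c "
from station import robot
print(robot.finish_job())"
```

```text
the job is handed in; nothing more can be done
None
```

The drift is fully home: the drawbar is pulled into line, the cross-bar sits in both notched posts, the gripper has let go, and the job was handed in at about 12.5 s.

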